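# Tug-test two spring clips and pull the card from a weak one

### The arm

A 7-joint arm with a two-finger parallel gripper is mounted at the origin on a cart in front of the work surface, level with it; the furniture and walls round the work are solid. World frame = base frame: x ahead of the robot, y to its left, z up, the work surface at z = 0. Lengths are in m, angles in degrees, forces in N, time in s.
With the tool pointing down it reaches from about 0.425 to 0.875 m from the base axis. Payload 8.4 kg.
Tool frame: the origin (TCP) lies midway between the tips of the shut fingers; the grasp point (between the pads) lies 19 mm behind it; z points along the fingers, y is the line along which they close (so a half turn about z gives the same grasp; the last joint's range is limited). The gripper opens to 87 mm and grips with 3 to 60 N. Pads are 19 mm wide; open, the fingers measure 117 mm over their backs; the gripper's body (75 mm by 190 mm) begins 51 mm behind the grasp point.
Start: joints at [58.602, 19.091, 2.286, 83.961, -0.768, 76.965, -3.352], TCP at [0.282, -0.586, 0.223] pointing down, gripper open.
Joint ranges: [-147.57, 147.57], [-21.85, 119.76], [-74.77, 79.35], [14.55, 137.4], [-85.83, 265.84], [4.83, 119.75], [-152.11, 152.11]. Speed limits (degrees/s): [127.2, 127.2, 159.86, 159.86, 180, 180, 180].

### API

Orientations are given as a 3x3 rotation matrix whose columns are the frame's x, y, z axes.
In Python, from station import arm, viewer gives the robot as it stands.
- The arm moves only by the shell command python3 -m handwheel 'ROWS' [OPENING]. ROWS is JSON, a list of rows, each a list of 6 numbers: the shift along the tool's x, y, z in m, then the turn, a rotation vector about the tool's x, y, z in rad. In form: [[tx, ty, tz, rx, ry, rz], ...]. A call has 1 to 8 rows; each row shifts and turns the commanded pose from where the row before left it, along the tool's axes as they then stand; what a row does not reach is not made up. A row lasts 1/8 s, in which the tool goes at most 62.5 mm and 10.7 degrees, less where a joint would pass 70% of its speed; a pose out of reach is approached as far as the arm can. A call with a gripper value outside its range is refused whole. OPENING is the closure in counts, from 0 (fully open) to 255 (shut), set as the call begins (- or left out, the last holds). The fingers move at their own pace and stop on an object; the grip force is fixed at half the most. Time passes only in rows, so rows that do not move let the fingers close. It gives the time, the measured TCP pose, the force, the opening and the grip force at its end, in the units of the state.
- arm.observe(): the state, without advancing time (a new reading comes with each control period).
- viewer.capture(name): name is "scene" or "side" or "wrist"; returns a dict with "pixels" (384x512x3 uint8, red, green, blue), "fx", "fy", "cx", "cy" (pixels), "R" (3x3) and "t" (3): a world point X has camera coordinates R X + t. Camera axes: x right, y down, z forward; pixel columns grow to the right and rows downward; lengths in m; the calibration is good to about 2 mm. The wrist camera is an equidistant fisheye: a pixel r from the principal point sees the ray r / f radians off the axis. A picture is of the moment at which its call begins. There is no depth.
- arm.hand_in(): hands the job in; it is judged then, once.
The state is a dict: "time": time; "q": joint angles; "dq": joint speeds; "effort": joint torques, N m; "tcp_pos": TCP position; "ee_rot": TCP orientation; "ft_force": force on the tool from outside, world axes, zero at the start; "torque": the same for the moment, N m; "gripper_width": finger opening in m; "finger_force": force on a finger pad.
Only numpy, scipy, OpenCV 4.12 (cv2) and the standard library are available. Lean on these libraries where they do the work, as an engineer would, in place of code of your own. Each camera call takes 0.05 s, during which the arm holds its last target. There are 200 camera calls.

### The job

Check the two spring clips, the left one first: pinch each card by its grip bar and pull it straight up with a steady 12 newtons or so for about half a second, never more than 15. If the clip is weak and the card slides out, take the card out and stand it in the white pot; if the clip holds, ease the card down again and leave it in its clip. Leave everything else standing where it is.

Things in the scene. Friction and masses are not known exactly. Their poses are not given: they have to be found in the camera images.
- stand_left: Clip test stand on the left: fixed pale wooden plate 100 (x) x 110 (y) x 12 mm with one steel spring clip at its centre; origin at the centre of its underside, x to its back, z up. The clip rides up and down on two guide pins 34 to its left and right (tops 66 above the worktop).
- card_left: Stiff aluminium card, 50 g, upright in the left clip: 38 wide (y) x 4 thick (x) x 86 mm tall, wooden grip bar along its top edge, 10 thick x 38 wide, 70 to 86 above the foot. Origin: middle of the foot edge, z up the card. The foot starts 31 above the worktop, 7 to 16 below the jaws, and rests on nothing: only the jaws hold it.
- jaw_left (a point): Centre of the lower edge of the left clip's jaws; moves with the clip; x to the stand's back, z up. Jaws 36 wide, 24 mm tall, pinch the card front and back: it is out when its foot is over 24 above this point. The pinch cannot be seen and changes from start to start; one, both or neither clip may be weak. Weak: card slides out at 3 to 8 N. Good: holds over 18 N.
- gauge_left (a joint): Rise of the left clip against its test spring (m), 0 at rest. A pull first lifts the clip through 1 to 9 mm of dead play (differs per clip; 2 to 3 N; reading stays under 0.001), then the spring takes up: 2.5 N per mm on top of 1.2 N of weight, so a 12 N pull reads 0.0043, 15 N 0.0055.
- stand_right: Clip test stand on the right: fixed pale wooden plate 100 (x) x 110 (y) x 12 mm with one steel spring clip at its centre; origin at the centre of its underside, x to its back, z up. The clip rides up and down on two guide pins 34 to its left and right (tops 66 above the worktop).
- card_right: Stiff aluminium card, 50 g, upright in the right clip: 38 wide (y) x 4 thick (x) x 86 mm tall, wooden grip bar along its top edge, 10 thick x 38 wide, 70 to 86 above the foot. Origin: middle of the foot edge, z up the card. The foot starts 31 above the worktop, 7 to 16 below the jaws, and rests on nothing: only the jaws hold it.
- jaw_right (a point): Centre of the lower edge of the right clip's jaws; moves with the clip; x to the stand's back, z up. Jaws 36 wide, 24 mm tall, pinch the card front and back: it is out when its foot is over 24 above this point. The pinch cannot be seen and changes from start to start; one, both or neither clip may be weak. Weak: card slides out at 3 to 8 N. Good: holds over 18 N.
- gauge_right (a joint): Rise of the right clip against its test spring (m), 0 at rest. A pull first lifts the clip through 1 to 9 mm of dead play (differs per clip; 2 to 3 N; reading stays under 0.001), then the spring takes up: 2.5 N per mm on top of 1.2 N of weight, so a 12 N pull reads 0.0043, 15 N 0.0055.
- pot: Low open white ceramic pot, loose, 0.4 kg, between the two stands: round, 92 wide at the rim, 50 high, wall 4, floor about 5 mm thick. Origin at the centre of its underside, z up. A card stood in it leans on the rim. A wall cabinet hangs over the worktop beyond x = 0.6 m, from 0.45 m up: keep the wrist clear of it.
- salt_shaker: Bystander: salt shaker, 44 wide, 90 high, behind the pot (mm); origin at the centre of its underside.
- jam_jar: Bystander: closed jam jar, 65 wide, 94 high, behind the pot (mm); origin at the centre of its underside.
- egg_timer: Bystander: wind-up kitchen timer, 59 wide, 55 high, behind the pot (mm); origin at the centre of its underside.
- capsule: Bystander: coffee capsule, 52 wide, 20 high, in front of the pot (mm); origin at the centre of its underside.

How it is judged:
By the outcome, as a careful person would: the job done as asked, in the order asked, and still so for the second after the job is handed in, with the robot touching nothing.
It also fails if it takes over 58 s, if anything falls off the work surface, if the arm or the gripper's body presses on something with over 40 N, if the wrist force passes 120 N, or if a joint passes its speed limit or range.

## Working session

There is one attempt and no reset: what is moved stays moved. The work goes in short steps, Python scripts to look and compute and a shell command to move; the robot and the scene stay as the last step left them, time stands still between calls to the robot, and variables do not carry over. Pictures are saved under pics/ and viewed, at most 10 in all, crops included, and the job is handed in when it is done.

```bash
mkdir -p pics; python3 - <<'E'
from station import arm, viewer
import cv2,pickle
o=arm.observe();print({k:o[k] for k in('time','tcp_pos','ee_rot','ft_force','gripper_width')})
for n in('scene','side'):
    c=viewer.capture(n);pickle.dump(c,open(f'pics/{n}0.pkl','wb'))
    cv2.imwrite(f'pics/{n}0.png',cv2.resize(c['pixels'][:,:,::-1],(800,600),interpolation=cv2.INTER_CUBIC))
    print(n,c['fx'],c['cx'],c['cy'],c['R'],c['t'])
E
```

```text
{'time': 0.0, 'tcp_pos': array([ 0.28180022, -0.58521912,  0.22165084]), 'ee_rot': array([[ 9.00960999e-01,  4.33899337e-01, -8.01748931e-04],
       [ 4.33900064e-01, -9.00959903e-01,  1.40985534e-03],
       [-1.10608341e-04, -1.61810359e-03, -9.99998685e-01]]), 'ft_force': array([0.44868612, 0.8535241 , 0.36800797]), 'gripper_width': 0.08701454729134481}
scene 415.89136828813145 254.00471558420304 193.37935637026413 [[-0.52056737 -0.85380067  0.00583384]
 [-0.53935604  0.32353649 -0.77744402]
 [ 0.66189476 -0.4078585  -0.62892509]] [0.27362316 0.34246408 0.689608  ]
side 385.4304433014712 258.43018954315227 188.76303101841867 [[-0.11441942 -0.99334573 -0.01313206]
 [-0.8450585   0.10427151 -0.52440784]
 [ 0.52228759 -0.04890509 -0.85136594]] [0.0427956  0.47927768 0.69327734]
```

View pics/scene0.png

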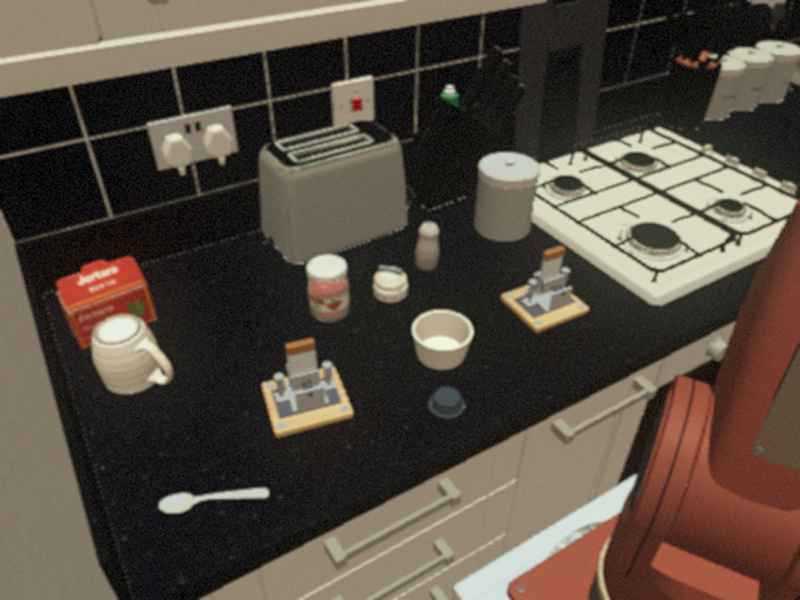

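View pics/side0.png

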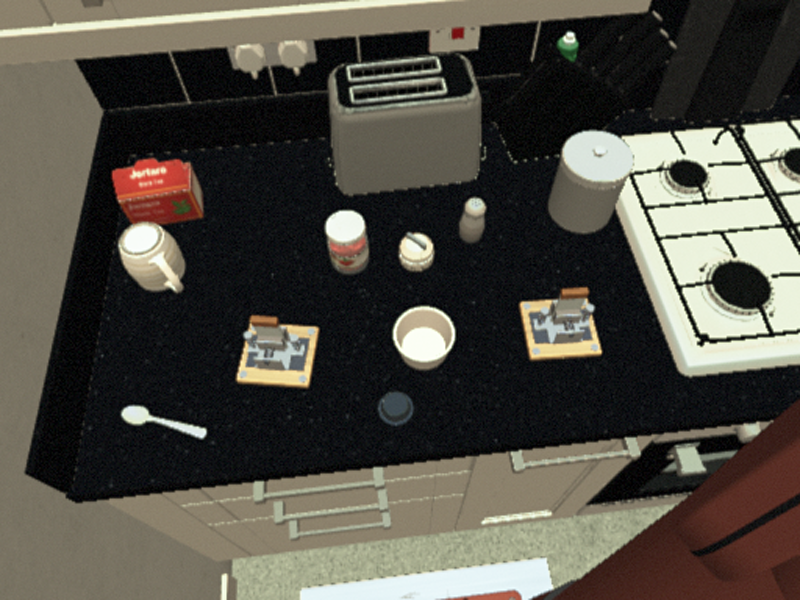

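The views show the left clip (scene 300,360; side 264,325), the right clip (scene 553,260; side 574,295), the pot (scene 442,338; side 424,338) and the capsule in front of it. I'll enlarge the two clips in the side view.

```bash
cat > h.py <<'E'
import numpy as np,pickle
def ray(c,u,v):
    d=c['R'].T@np.array([(u-c['cx'])/c['fx'],(v-c['cy'])/c['fy'],1]);return -c['R'].T@c['t'],d
def onz(c,u,v,z):
    o,d=ray(c,u,v);return o+d*(z-o[2])/d[2]
def tri(*cs):
    A=0;b=0
    for c,u,v in cs:
        o,d=ray(c,u,v);d/=np.linalg.norm(d);P=np.eye(3)-np.outer(d,d);A=A+P;b=b+P@o
    return np.linalg.solve(A,b)
E
python3 - <<'E'
from h import *
import cv2
np.set_printoptions(precision=4,suppress=True)
S=pickle.load(open('pics/scene0.pkl','rb'));D=pickle.load(open('pics/side0.pkl','rb'));k=512/800
for n,ps in(('L',[(250,322),(319,327),(309,386),(237,382)]),('R',[(520,303),(592,300),(602,355),(529,361)])):
    P=[onz(D,u*k,v*k,.012) for u,v in ps];print(n,np.mean(P,0),[p[:2] for p in P])
print('pot',onz(D,424*k,332*k,.05),onz(S,442*k,328*k,.05))
for nm,u,v,z in(('salt',474,203,.09),('jam',347,224,.094),('timer',416,245,.055),('caps',396,405,.02)):print(nm,onz(D,u*k,v*k,z))
im=D['pixels'][:,:,::-1]
a=im[195:255,145:215];b=im[178:238,325:395]
A=im
r=lambda x:cv2.resize(x,(560,480),interpolation=cv2.INTER_CUBIC)
i=np.hstack([cv2.resize(x,(400,343),interpolation=cv2.INTER_CUBIC) for x in(a,b)])
s=S['pixels'][:,:,::-1]
j=np.hstack([cv2.resize(x,(400,257),interpolation=cv2.INTER_CUBIC) for x in(s[213:258,165:235],s[155:200,320:390])])
cv2.imwrite('pics/crop0.png',np.vstack([i,j]))
E
```

```text
L [0.476  0.1809 0.012 ] [array([0.5369, 0.2259]), array([0.5146, 0.1178]), array([0.4166, 0.1366]), array([0.436 , 0.2433])]
R [ 0.4653 -0.2568  0.012 ] [array([ 0.5192, -0.2042]), array([ 0.5107, -0.3196]), array([ 0.4139, -0.3077]), array([ 0.4174, -0.1957])]
pot [ 0.4658 -0.0415  0.05  ] [ 0.4649 -0.0426  0.05  ]
salt [ 0.6687 -0.1493  0.09  ]
jam [0.6482 0.0573 0.094 ]
timer [ 0.6225 -0.0492  0.055 ]
caps [0.3684 0.0117 0.02  ]
```

View pics/crop0.png

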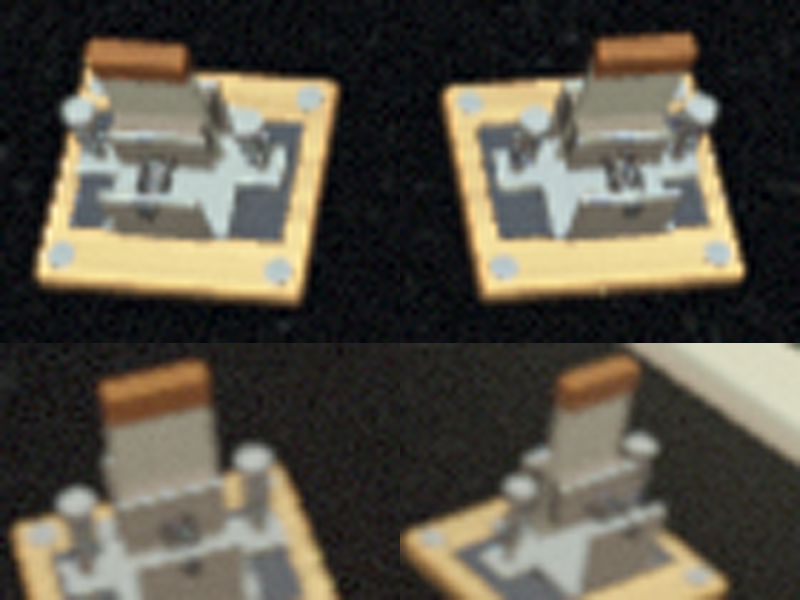

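Crop: left bar centre about (138,57) in the side view and (156,49) in the scene view. Right bar (246,52) and (198,41). Plate corners are sharp at (338,85), (302,297), (38,280) left and (43,90), (82,298), (343,280) right.

```bash
python3 - <<'E'
from h import *
np.set_printoptions(precision=4,suppress=True)
S=pickle.load(open('pics/scene0.pkl','rb'));D=pickle.load(open('pics/side0.pkl','rb'));k=70/400
d=lambda o,p:(o[0]+p[0]*k,o[1]+p[1]*k)
for n,od,os,c,bs,bd,E in(('L',(145,195),(165,213),[(338,83),(302,290),(38,271)],(156,49),(138,57),[(90,42),(189,50)]),('R',(325,178),(320,155),[(43,88),(82,291),(343,272)],(198,41),(246,52),[(195,40),(297,38)])):
    P=[onz(D,*d(od,p),.012)[:2] for p in c]
    ctr=(P[0]+P[2])/2
    f=(P[2]-P[1])if n=='L' else (P[1]-P[2])   # toward left (+y of stand)
    s=(P[0]-P[1]) # toward back
    print(n,'plate',ctr,'len',np.linalg.norm(f),np.linalg.norm(s),'yaw f',np.degrees(np.arctan2(-f[0],f[1])),'yaw s',np.degrees(np.arctan2(s[1],s[0])))
    e=[onz(D,*d(od,p),.117) for p in E];g=e[0]-e[1]
    print(' bar tri',tri((D,*d(od,bd)),(S,*d(os,bs))),'onz',onz(D,*d(od,bd),.109)[:2],onz(S,*d(os,bs),.109)[:2],'bar yaw',np.degrees(np.arctan2(-g[0],g[1])),np.linalg.norm(g))
from station import arm
R=arm.observe()['ee_rot'];print(np.degrees(np.arctan2(R[1,0],R[0,0])))
E
```

```text
L plate [0.4776 0.1807] len 0.10938183967145483 0.09593853818738277 yaw f -11.283314514206666 yaw s -11.107584850843397
 bar tri [0.4775 0.1814 0.1108] onz [0.4801 0.1828] [0.4774 0.1802] bar yaw -12.216774331359343 0.0383052443863145
R plate [ 0.4694 -0.256 ] len 0.10953740578824216 0.09840598291159432 yaw f -2.3637291724157063 yaw s -2.9227793495565044
 bar tri [ 0.4724 -0.2606  0.1058] onz [ 0.472  -0.2588] [ 0.4675 -0.2573] bar yaw -5.71592185306691 0.03949053008962271
25.711726303520713
```

```bash
python3 -m handwheel '[[0,0,0,0,0,-0.185],[0,0,0,0,0,-0.185],[0,0,0,0,0,-0.185],[0,0,0,0,0,-0.185],[0,0,0,0,0,-0.185]]' 0; python3 -m handwheel '[[0.0527,0.0173,0,0,0,0],[0.0527,0.0173,0,0,0,0],[0.0527,0.0173,0,0,0,0],[0.0527,0.0173,0,0,0,0],[0.0527,0.0173,0,0,0,0],[0.0527,0.0173,0,0,0,0],[0.0527,0.0173,0,0,0,0],[0.0527,0.0173,0,0,0,0]]'
```

```text
time: 0.72
tcp_pos: [0.2818, -0.5854, 0.222]
ee_rot: [[0.19, 0.982, -0.0], [0.982, -0.19, 0.001], [0.001, -0.001, -1.0]]
ft_force: [0.7, -0.4, -0.4]
gripper_width: 0.0872
finger_force: 0.0
time: 1.72
tcp_pos: [0.5007, -0.1977, 0.2224]
ee_rot: [[0.196, 0.981, -0.0], [0.981, -0.196, -0.0], [-0.0, -0.0, -1.0]]
ft_force: [0.8, -0.5, -0.0]
gripper_width: 0.0868
finger_force: 0.0
```

```bash
python3 -m handwheel '[[0.0526,-0.0137,0,0,0,0],[0.0526,-0.0137,0,0,0,0],[0.0526,-0.0137,0,0,0,0],[0.0526,-0.0137,0,0,0,0],[0.0526,-0.0137,0,0,0,0],[0.0526,-0.0137,0,0,0,0],[0.0526,-0.0137,0,0,0,0],[0,0,0,0,0,0]]'
python3 - <<'E'
from station import arm, viewer
import cv2,pickle
c=viewer.capture('wrist');pickle.dump(c,open('pics/w1.pkl','wb'))
cv2.imwrite('pics/w1.png',cv2.resize(c['pixels'][:,:,::-1],(800,600),interpolation=cv2.INTER_CUBIC))
o=arm.observe();print(o['tcp_pos'],o['ft_force'],c['fx'],c['cx'],c['cy'],c['R'],c['t'])
E
```

```text
time: 2.72
tcp_pos: [0.4768, 0.1853, 0.2226]
ee_rot: [[0.189, 0.982, -0.001], [0.982, -0.189, 0.002], [0.002, -0.001, -1.0]]
ft_force: [-0.3, -0.1, -0.1]
gripper_width: 0.0867
finger_force: 0.0
[0.4775286  0.18242078 0.22231147] [ 0.36189947 -0.37880686 -0.38927648] 297.3186396354542 255.38957617710932 190.59940299152746 [[ 9.82172275e-01 -1.87980822e-01 -9.12888302e-04]
 [-1.81826107e-01 -9.51225069e-01  2.49219048e-01]
 [-4.77167637e-02 -2.44610053e-01 -9.68446711e-01]] [-0.4332333   0.23317696  0.45786572]
```

View pics/w1.png

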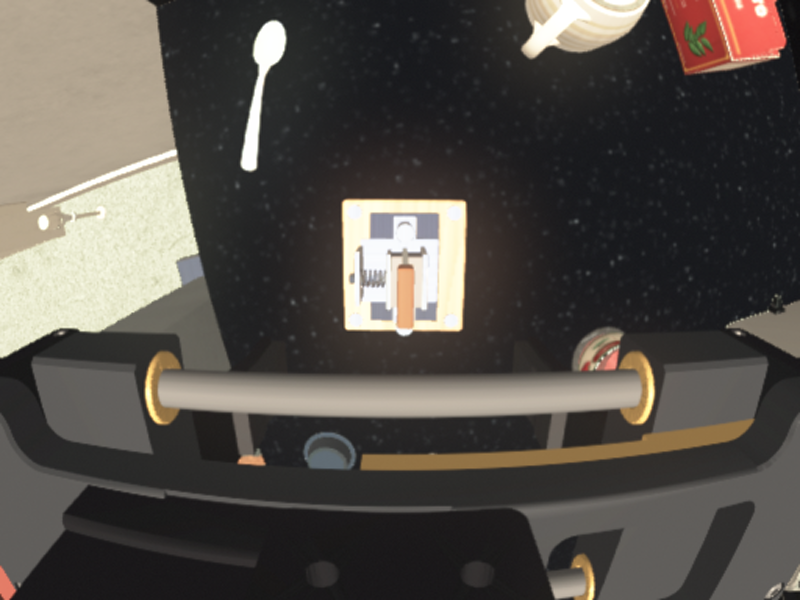

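The wrist picture shows the left bar aligned with the picture's vertical, from (405,265) to (405,330), over the left plate. Corners are (342,199), (466,199), (465,330), (342,331).

```bash
cat >> h.py <<'E'
def fish(c,u,v,z):
    x,y=u-c['cx'],v-c['cy'];r=np.hypot(x,y);a=r/c['fx']
    d=c['R'].T@np.array([np.sin(a)*x/r,np.sin(a)*y/r,np.cos(a)]);o=-c['R'].T@c['t'];return o+d*(z-o[2])/d[2]
E
python3 - <<'E'
from h import *
import cv2
np.set_printoptions(precision=4,suppress=True)
c=pickle.load(open('pics/w1.pkl','rb'));k=.64
print('cam',-c['R'].T@c['t'])
P=[fish(c,u*k,v*k,.012) for u,v in[(342,199),(466,199),(465,330),(342,331)]];print(np.mean(P,0),P)
for p in[(397,278),(414,278),(397,329),(413,329),(397,264),(413,264)]:print(p,fish(c,p[0]*k,p[1]*k,.117)[:2])
i=c['pixels'][160:220,225:295,::-1];cv2.imwrite('pics/w1c.png',cv2.resize(i,(700,600),interpolation=cv2.INTER_CUBIC))
E
```

```text
cam [0.4898 0.2524 0.3849]
[0.4802 0.1835 0.012 ] [array([0.4419, 0.2471, 0.012 ]), array([0.5396, 0.2285, 0.012 ]), array([0.5212, 0.1199, 0.012 ]), array([0.4183, 0.1387, 0.012 ])]
(397, 278) [0.4776 0.1968]
(414, 278) [0.4875 0.1949]
(397, 329) [0.4717 0.1657]
(413, 329) [0.4812 0.1639]
(397, 264) [0.4792 0.205 ]
(413, 264) [0.4884 0.2032]
```

View pics/w1c.png

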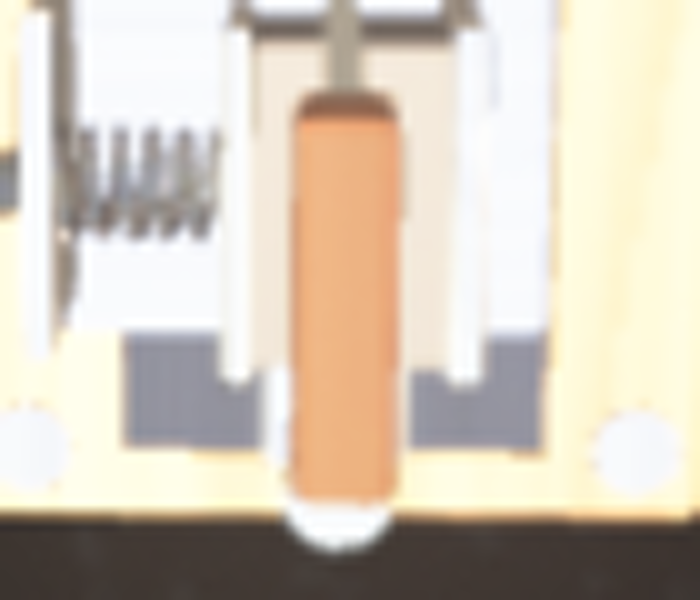

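```bash
python3 -m handwheel '[[0,0,0.055,0,0,0],[0,0,0,0,0,0],[0,0,0,0,0,0]]'; python3 - <<'E'
from station import arm, viewer
import cv2,pickle
from h import *
np.set_printoptions(precision=4,suppress=True)
c=viewer.capture('wrist');o=arm.observe();print(o['tcp_pos'],o['ee_rot'][:,1],o['ft_force'])
pickle.dump(c,open('pics/w2.pkl','wb'))
hsv=cv2.cvtColor(c['pixels'],cv2.COLOR_RGB2HSV).astype(int)
b=c['pixels'].astype(int)
m=((hsv[...,1]>85)&(hsv[...,0]<20)&(hsv[...,2]>120))[130:260,200:320].astype(np.uint8)
n,l,s,ce=cv2.connectedComponentsWithStats(m)
for i in range(1,n):
    if s[i,4]>40:
        pts=np.argwhere(l==i)[:,::-1]+[200,130];r=cv2.minAreaRect(pts.astype(np.float32));bx=cv2.boxPoints(r);print(s[i],r,[fish(c,*p,.117)[:2] for p in bx],fish(c,*r[0],.117))
cv2.imwrite('pics/w2c.png',cv2.resize(b[130:250,190:330,::-1].astype(np.uint8),(700,600),interpolation=cv2.INTER_CUBIC))
E
```

```text
time: 3.15
tcp_pos: [0.4789, 0.18, 0.1689]
ee_rot: [[0.197, 0.98, 0.0], [0.98, -0.197, 0.0], [0.0, 0.0, -1.0]]
ft_force: [0.6, 0.6, 0.2]
gripper_width: 0.0869
finger_force: 0.0
[0.4793 0.1804 0.1694] [ 0.9805 -0.1967  0.0017] [-0.9669 -0.5806  0.1914]
[ 97   0   6  92 106] ((300.3478698730469, 175.54238891601562), (2.147317409515381, 91.13615417480469), 2.862405300140381) [array([0.5082, 0.1627]), array([0.523 , 0.2306]), array([0.5245, 0.2302]), array([0.5098, 0.1623])] [0.5163 0.1976 0.117 ]
[10 25  2 50 50] ((210.49998474121094, 179.50001525878906), (49.00082015991211, 0.9592329263687134), 87.70938873291016) [array([0.4535, 0.2258]), array([0.4542, 0.2257]), array([0.4471, 0.189 ]), array([0.4463, 0.1891])] [0.4504 0.2077 0.117 ]
[ 49  46  14  50 634] ((255.5, 200.5), (49.0, 13.0), 90.0) [array([0.479 , 0.2046]), array([0.4884, 0.2027]), array([0.481, 0.165]), array([0.4712, 0.167 ])] [0.48   0.1853 0.117 ]
```

Bar centre is at (0.480, 0.184), about 3 mm along tool x from the TCP and centred in the closing direction. Next I descend and close.

```bash
python3 -m handwheel '[[0.0015,0,0.04,0,0,0],[0.0015,0,0.03,0,0,0],[0,0,0.008,0,0,0],[0,0,0,0,0,0]]' 190; python3 -m handwheel '[[0,0,0,0,0,0],[0,0,0,0,0,0]]' 255;  python3 -m handwheel '[[0,0,0,0,0,0],[0,0,0,0,0,0]]'
```

```text
time: 3.7
tcp_pos: [0.4796, 0.1837, 0.0908]
ee_rot: [[0.196, 0.981, 0.001], [0.981, -0.196, 0.0], [0.001, 0.001, -1.0]]
ft_force: [0.0, -0.4, -0.2]
gripper_width: 0.0545
finger_force: 0.0
time: 3.95
tcp_pos: [0.4796, 0.1837, 0.0907]
ee_rot: [[0.196, 0.981, 0.002], [0.981, -0.196, 0.0], [0.001, 0.002, -1.0]]
ft_force: [0.7, 0.3, 0.4]
gripper_width: 0.0349
finger_force: 0.0
time: 4.2
tcp_pos: [0.479, 0.1835, 0.0898]
ee_rot: [[0.196, 0.981, 0.0], [0.981, -0.196, 0.0], [0.0, 0.0, -1.0]]
ft_force: [0.7, -0.3, 0.9]
gripper_width: 0.0151
finger_force: 0.0
```

```bash
python3 -m handwheel '[[0,0,0,0,0,0],[0,0,0,0,0,0],[0,0,0,0,0,0]]'; python3 -m handwheel '[[0,0,-0.0005,0,0,0],[0,0,-0.0005,0,0,0],[0,0,-0.0005,0,0,0],[0,0,-0.0005,0,0,0]]'
```

```text
time: 4.58
tcp_pos: [0.4791, 0.1835, 0.0897]
ee_rot: [[0.196, 0.981, 0.0], [0.981, -0.196, 0.0], [0.0, 0.0, -1.0]]
ft_force: [1.7, 0.6, -0.0]
gripper_width: 0.0095
finger_force: 30.0
time: 5.08
tcp_pos: [0.4789, 0.1834, 0.0915]
ee_rot: [[0.196, 0.981, -0.0], [0.981, -0.196, -0.0], [-0.0, -0.0, -1.0]]
ft_force: [3.5, 0.0, -2.9]
gripper_width: 0.0097
finger_force: 30.0
```

```bash
for i in 1 2 3; do python3 -m handwheel '[[0,0,-0.0005,0,0,0],[0,0,-0.0005,0,0,0]]' | egrep 'time|pos|ft|finger'; done
```

```text
time: 5.32
tcp_pos: [0.4789, 0.1835, 0.0926]
ft_force: [3.7, -1.0, -3.2]
finger_force: 30.0
time: 5.58
tcp_pos: [0.4788, 0.1835, 0.0935]
ft_force: [3.1, -0.4, -4.7]
finger_force: 30.0
time: 5.82
tcp_pos: [0.4787, 0.1834, 0.0944]
ft_force: [3.6, -0.8, -5.5]
finger_force: 30.0
```

```bash
for i in 1 2; do python3 -m handwheel '[[0,0,-0.0005,0,0,0],[0,0,-0.0005,0,0,0]]' | egrep 'time|pos|ft|finger'; done
```

```text
time: 6.08
tcp_pos: [0.4788, 0.1835, 0.0955]
ft_force: [3.2, 0.3, -5.7]
finger_force: 30.0
time: 6.32
tcp_pos: [0.4788, 0.1835, 0.0966]
ft_force: [3.4, -1.0, -6.9]
finger_force: 30.0
```

```bash
for i in 1 2 3; do python3 -m handwheel '[[0,0,-0.0005,0,0,0],[0,0,-0.0005,0,0,0]]' | egrep 'time|pos|ft|finger|width'; done
```

```text
time: 6.58
tcp_pos: [0.4788, 0.1835, 0.0976]
ft_force: [2.4, -1.0, -6.4]
gripper_width: 0.0099
finger_force: 30.0
time: 6.82
tcp_pos: [0.4788, 0.1835, 0.0986]
ft_force: [3.1, -0.8, -6.4]
gripper_width: 0.0095
finger_force: 30.0
time: 7.08
tcp_pos: [0.4788, 0.1835, 0.0996]
ft_force: [2.7, -0.8, -6.5]
gripper_width: 0.0096
finger_force: 30.0
```

Force has levelled off at about 6.4 N while the tool keeps rising, so the left card is sliding and the clip is weak. I'll pull it on out.

```bash
python3 -m handwheel '[[0,0,-0.002,0,0,0],[0,0,-0.003,0,0,0],[0,0,-0.003,0,0,0],[0,0,-0.003,0,0,0]]' | egrep 'time|pos|ft|finger|width';  python3 -m handwheel '[[0,0,-0.004,0,0,0],[0,0,-0.004,0,0,0],[0,0,-0.004,0,0,0],[0,0,-0.004,0,0,0],[0,0,-0.004,0,0,0],[0,0,-0.004,0,0,0],[0,0,-0.004,0,0,0]]' | egrep 'time|pos|ft|finger|width'
```

```text
time: 7.58
tcp_pos: [0.4788, 0.1836, 0.1108]
ft_force: [1.3, 0.1, -5.6]
gripper_width: 0.0099
finger_force: 30.0
time: 8.45
tcp_pos: [0.4788, 0.1836, 0.1389]
ft_force: [0.6, 0.0, -0.1]
gripper_width: 0.0095
finger_force: 30.0
```

```bash
python3 -m handwheel '[[0,0,-0.02,0,0,0],[0,0,-0.02,0,0,0],[0,0,-0.02,0,0,0.155],[0,0,0,0,0,0.175],[0,0,0,0,0,0.175],[0,0,0,0,0,0.175],[0,0,0,0,0,0.175],[0,0,0,0,0,0.175]]' | egrep 'time|pos|ft|finger|width|rot';  python3 -m handwheel '[[0,0.02,0,0,0,0.175],[-0.003,0.04,0,0,0,0.174],[-0.003,0.045,0,0,0,0],[-0.003,0.045,0,0,0,0],[-0.003,0.03,0,-0.13,0,0],[0,0,0,-0.13,0,0],[0,0,0,0,0,0]]' | egrep 'time|pos|ft|finger|width|rot'
```

```text
time: 9.45
tcp_pos: [0.4788, 0.1836, 0.1987]
ee_rot: [[0.943, 0.332, -0.0], [0.332, -0.943, 0.0], [-0.0, -0.0, -1.0]]
ft_force: [-0.8, 0.1, -0.9]
gripper_width: 0.0096
finger_force: 30.0
time: 10.32
tcp_pos: [0.4795, 0.0073, 0.1983]
ee_rot: [[1.0, -0.0, -0.001], [-0.0, -0.967, -0.256], [-0.001, 0.256, -0.967]]
ft_force: [-0.2, 0.4, -1.8]
gripper_width: 0.0096
finger_force: 30.0
```

```bash
python3 - <<'E'
from station import arm, viewer
import cv2,pickle
c=viewer.capture('side');pickle.dump(c,open('pics/s2.pkl','wb'))
cv2.imwrite('pics/s2.png',cv2.resize(c['pixels'][130:280,150:350,::-1],(800,600),interpolation=cv2.INTER_CUBIC))
E
```

```text
(no output)
```

View pics/s2.png

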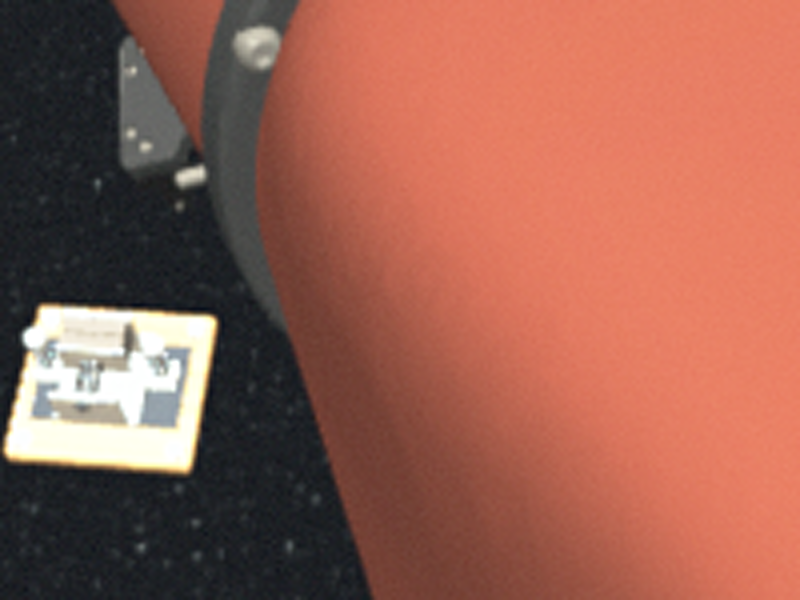

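The left clip is empty, so the card is out, but the arm hides the pot here. I'll look from the scene camera.

```bash
python3 - <<'E'
from station import arm, viewer
import cv2,pickle
c=viewer.capture('scene');pickle.dump(c,open('pics/s3.pkl','wb'))
cv2.imwrite('pics/s3.png',cv2.resize(c['pixels'][110:260,200:400,::-1],(800,600),interpolation=cv2.INTER_CUBIC))
E
```

```text
(no output)
```

View pics/s3.png

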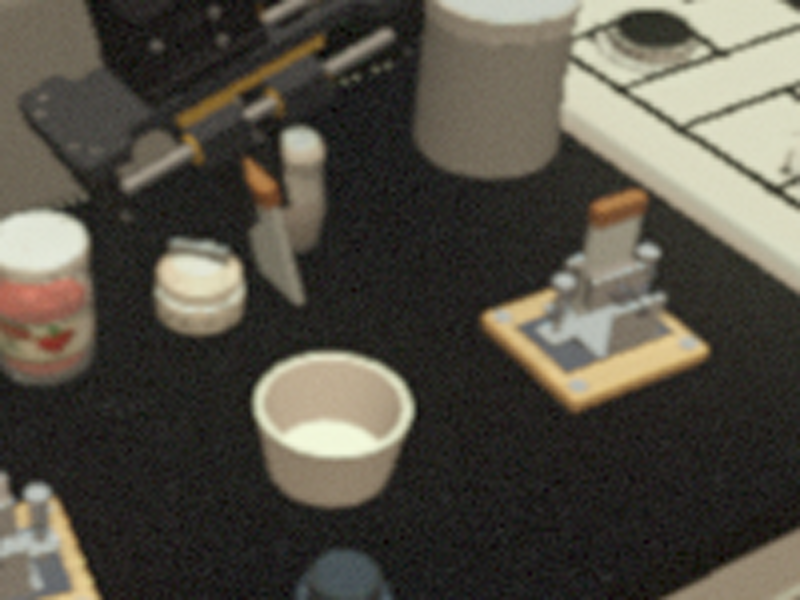

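Card is gripped above and behind the pot. Rim ellipse is centred about (333,408) and the pot tapers to a narrower floor. The card's foot edge runs about (257,258) to (303,304).

```bash
python3 - <<'E'
from h import *
np.set_printoptions(precision=4,suppress=True)
c=pickle.load(open('pics/s3.pkl','rb'))
print('pot',onz(c,200+333.5/4,110+408/4,.05), 'ext',[onz(c,200+u/4,110+v/4,.05)[:2] for u,v in((253,408),(414,408),(333,353),(333,463))])
for x in(.4605,.4985):
    p=c['R']@np.array([x,-.0077,.1415])+c['t'];print((c['fx']*p[0]/p[2]+c['cx']-200)*4,(c['fy']*p[1]/p[2]+c['cy']-110)*4)
E
```

```text
pot [ 0.4581 -0.0394  0.05  ] ext [array([0.4825, 0.0012]), array([ 0.4337, -0.0799]), array([ 0.5001, -0.0678]), array([ 0.4196, -0.0125])]
291.6419529511295 299.81075082472114
254.3605841480637 264.20241469461155
```

```bash
python3 -m handwheel '[[-0.0165,0,0,-0.08,0,0],[0,0.014,0.005,0,0,0],[0,-0.0142,0.0401,0,0,0],[0,-0.0142,0.0401,0,0,0],[0,0,0,0,0,0],[0,0,0,0,0,0]]' | egrep 'time|pos|ft|finger|width|rot'
```

```text
time: 11.18
tcp_pos: [0.464, -0.0105, 0.1149]
ee_rot: [[1.0, -0.006, -0.001], [-0.006, -0.943, -0.333], [0.001, 0.333, -0.943]]
ft_force: [-0.3, 0.4, -0.6]
gripper_width: 0.0099
finger_force: 30.0
```

```bash
python3 -m handwheel '[[0,-0.0067,0.0189,0,0,0],[0,-0.0067,0.0189,0,0,0],[0,-0.0017,0.0047,0,0,0],[0,0,0,0,0,0]]' | egrep 'time|pos|ft|finger|width'; python3 -m handwheel '[[0,-0.0007,0.0019,0,0,0],[0,-0.0003,0.0009,0,0,0],[0,0,0,0,0,0]]' | egrep 'time|pos|ft|finger|width'
```

```text
time: 11.68
tcp_pos: [0.4628, -0.0098, 0.0678]
ft_force: [-0.0, 0.4, -0.8]
gripper_width: 0.0099
finger_force: 30.0
time: 12.05
tcp_pos: [0.4633, -0.0098, 0.0655]
ft_force: [0.1, -0.6, -1.0]
gripper_width: 0.0095
finger_force: 30.0
```

```bash
for i in 1 2 3; do python3 -m handwheel '[[0,-0.0003,0.0009,0,0,0],[0,0,0,0,0,0]]' | egrep 'pos|ft'; done
```

```text
tcp_pos: [0.4632, -0.0099, 0.0644]
ft_force: [-0.2, 0.8, -0.4]
tcp_pos: [0.4631, -0.0099, 0.0634]
ft_force: [-0.7, -0.5, -0.8]
tcp_pos: [0.4631, -0.0099, 0.0624]
ft_force: [-1.1, -0.6, -0.8]
```

```bash
python3 -m handwheel '[[0,-0.0003,0.0009,0,0,0],[0,0,0,0,0,0]]' | egrep 'pos|ft';  python3 -m handwheel '[[0,0,0,0,0,0],[0,0,0,0,0,0],[0,0,0,0,0,0],[0,0,0,0,0,0]]' 161 | egrep 'time|pos|ft|width'; python3 -m handwheel '[[0,0,-0.01,0,0,0],[0,0,-0.02,0,0,0],[0,0,-0.04,0,0,0],[0,0,-0.04,0,0,0]]' | egrep 'time|pos|ft|width'
python3 - <<'E'
from station import arm, viewer
import cv2
c=viewer.capture('scene')
cv2.imwrite('pics/s4.png',cv2.resize(c['pixels'][110:260,200:400,::-1],(800,600),interpolation=cv2.INTER_CUBIC))
E
```

```text
tcp_pos: [0.4631, -0.0099, 0.0615]
ft_force: [1.0, 0.4, -0.3]
time: 13.55
tcp_pos: [0.4632, -0.0099, 0.0616]
ft_force: [-0.3, 0.3, -0.5]
gripper_width: 0.0314
time: 14.05
tcp_pos: [0.4634, 0.0279, 0.1678]
ft_force: [0.5, 0.4, 0.3]
gripper_width: 0.0321
```

View pics/s4.png

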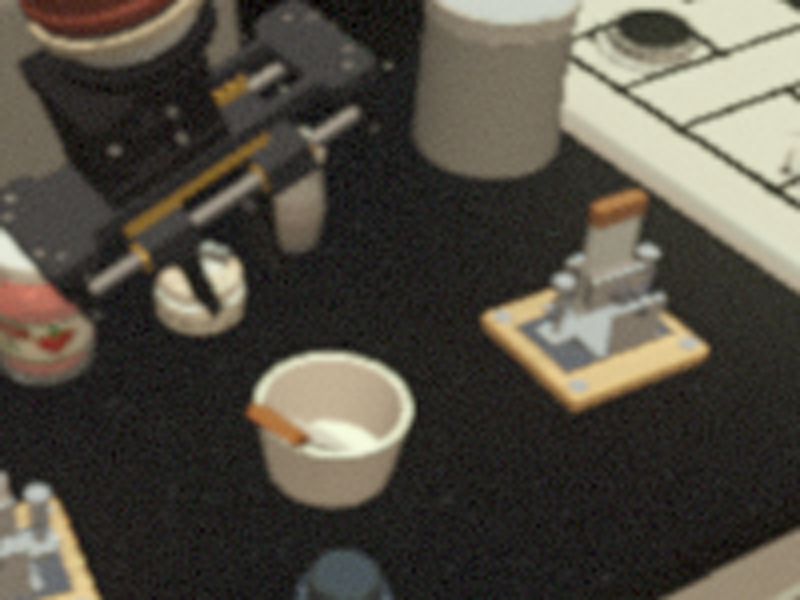

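Card stands in the pot, leaning on the left rim with its bar at (278,424), and the pot hasn't moved. Next I go to the right clip.

```bash
python3 -m handwheel '[[0,0,-0.03,0.17,0,0],[0,0,-0.03,0.17,0,0],[0.001,0.05,0,0,0,0],[0.001,0.05,0,0,0,0],[0.001,0.05,0,0,0,0],[0.001,0.05,0,0,0,0],[0.001,0.05,0,0,0,0],[0.001,0.05,0,0,0,0]]' 100 | egrep 'time|pos|ft|width'; python3 -m handwheel '[[0,0,0,0,0,-0.169],[0,0,0,0,0,-0.169],[0,0,0,0,0,-0.169],[0,0,0,0,0,-0.169],[0,0,0,0,0,-0.169],[0,0,0,0,0,-0.169],[0,0,0,0,0,-0.169],[0,0,0,0,0,-0.169]]' | egrep 'time|pos|ft|width'; python3 -m handwheel '[[0,0,0.05,0,0,-0.166],[0,0,0,0,0,0],[0,0,0,0,0,0]]'
python3 - <<'E'
from station import arm, viewer
import cv2,pickle
from h import *
np.set_printoptions(precision=4,suppress=True)
S=pickle.load(open('pics/s3.pkl','rb'))
o,d=ray(S,200+278/4,110+424/4);print('bar in pot',o+d*(.463-o[0])/d[0])
c=viewer.capture('wrist');pickle.dump(c,open('pics/w3.pkl','wb'));o=arm.observe();print(o['tcp_pos'],o['ee_rot'][:,1],o['ft_force'])
hsv=cv2.cvtColor(c['pixels'],cv2.COLOR_RGB2HSV).astype(int)
m=((hsv[...,1]>85)&(hsv[...,0]<20)&(hsv[...,2]>120))[130:260,200:320].astype(np.uint8)
n,l,s,ce=cv2.connectedComponentsWithStats(m)
for i in range(1,n):
    if s[i,4]>40:
        pts=np.argwhere(l==i)[:,::-1]+[200,130];r=cv2.minAreaRect(pts.astype(np.float32));bx=cv2.boxPoints(r);print(s[i],r,[fish(c,*p,.117)[:2] for p in bx],fish(c,*r[0],.117))
cv2.imwrite('pics/w3c.png',cv2.resize(c['pixels'][130:250,190:330,::-1],(700,600),interpolation=cv2.INTER_CUBIC))
E
```

```text
time: 15.1
tcp_pos: [0.4683, -0.2593, 0.2247]
ft_force: [0.4, 0.1, -0.0]
gripper_width: 0.0529
time: 16.1
tcp_pos: [0.4684, -0.2576, 0.2245]
ft_force: [-0.7, 0.4, -0.4]
gripper_width: 0.0531
time: 16.48
tcp_pos: [0.4686, -0.2582, 0.1751]
ee_rot: [[0.061, 0.998, 0.001], [0.998, -0.061, -0.0], [-0.0, 0.002, -1.0]]
ft_force: [0.2, 0.1, 0.7]
gripper_width: 0.0525
finger_force: 0.0
bar in pot [ 0.463  -0.0036  0.0502]
[ 0.4689 -0.2584  0.1754] [ 0.9982 -0.0607  0.0024] [ 0.6088 -1.1179 -0.3611]
[ 75   0  29  91 137] ((300.569091796875, 178.59927368164062), (24.232141494750977, 94.25497436523438), 17.281497955322266) [array([ 0.4834, -0.2716]), array([ 0.5075, -0.2025]), array([ 0.5251, -0.2085]), array([ 0.5017, -0.2791])] [ 0.5044 -0.2394  0.117 ]
[ 54  46  19  49 616] ((260.07513427734375, 199.98843383789062), (48.96241760253906, 17.486576080322266), 81.25383758544922) [array([ 0.4642, -0.2359]), array([ 0.4774, -0.2346]), array([ 0.4812, -0.2739]), array([ 0.4674, -0.2753])] [ 0.4725 -0.2545  0.117 ]
```

View pics/w3c.png

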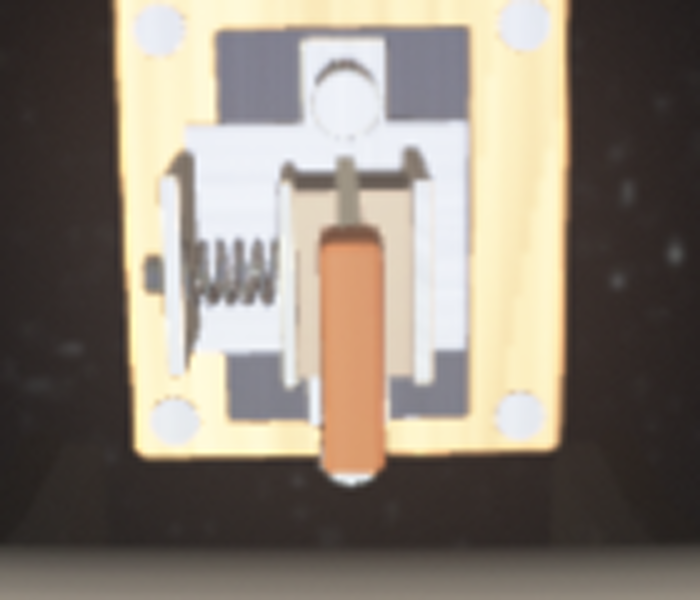

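The crop shows the right bar's top face spanning (322–380, 242) to (322–385, 470), nearly parallel to the picture's vertical.

```bash
python3 - <<'E'
from h import *
c=pickle.load(open('pics/w3.pkl','rb'))
a,b=[fish(c,190+u/5,130+v/5,.117)[:2] for u,v in((351,242),(353.5,470))]
m=(a+b)/2;f=a-b;print(a,b,m,np.linalg.norm(f),np.degrees(np.arctan2(-f[0],f[1])))
d=m-np.array([.4687,-.2584]);print('tx ty',d@[.061,.998],d@[.998,-.061])
E
```

```text
[ 0.47358891 -0.2374553 ] [ 0.47191049 -0.27430369] [ 0.4727497  -0.25587949] 0.036886594355213936 -2.6079752031686816
tx ty 0.0027625000715811067 0.0038878512209091693
```

```bash
python3 -m handwheel '[[0.0025,0.0038,0.03,0,0,-0.013],[0,0,0.035,0,0,0],[0,0,0.015,0,0,0],[0,0,0.005,0,0,0],[0,0,0,0,0,0]]' 190 | egrep 'time|pos|ft|width'; python3 -m handwheel '[[0,0,0,0,0,0],[0,0,0,0,0,0],[0,0,0,0,0,0],[0,0,0,0,0,0],[0,0,0,0,0,0],[0,0,0,0,0,0]]' 255 | egrep 'time|pos|ft|width|finger'
```

```text
time: 17.15
tcp_pos: [0.4725, -0.2562, 0.0892]
ft_force: [-0.2, -0.1, 0.2]
gripper_width: 0.023
time: 17.9
tcp_pos: [0.472, -0.256, 0.0882]
ft_force: [1.5, -1.1, 0.7]
gripper_width: 0.0098
finger_force: 30.0
```

```bash
for i in 1 2 3 4 5; do python3 -m handwheel '[[0,0,-0.0005,0,0,0],[0,0,-0.0005,0,0,0]]' | egrep 'time|pos|ft'; done
```

```text
time: 18.15
tcp_pos: [0.4718, -0.2559, 0.0889]
ft_force: [2.6, -2.0, -3.0]
time: 18.4
tcp_pos: [0.4718, -0.2559, 0.09]
ft_force: [2.8, -1.2, -3.5]
time: 18.65
tcp_pos: [0.4718, -0.2559, 0.0911]
ft_force: [2.5, -0.2, -2.3]
time: 18.9
tcp_pos: [0.4718, -0.2559, 0.0921]
ft_force: [2.8, -1.8, -3.4]
time: 19.15
tcp_pos: [0.4718, -0.2559, 0.0931]
ft_force: [1.8, -1.0, -3.4]
```

```bash
for i in 1 2 3 ; do python3 -m handwheel '[[0,0,-0.0005,0,0,0],[0,0,-0.0005,0,0,0]]' | egrep 'time|pos|ft'; done
```

```text
time: 19.4
tcp_pos: [0.4718, -0.2559, 0.0942]
ft_force: [2.1, -1.9, -2.2]
time: 19.65
tcp_pos: [0.4718, -0.2559, 0.0951]
ft_force: [2.3, -1.3, -3.4]
time: 19.9
tcp_pos: [0.4718, -0.2558, 0.096]
ft_force: [1.6, 0.4, -4.3]
```

```bash
for i in 1 2; do python3 -m handwheel '[[0,0,-0.0005,0,0,0],[0,0,-0.0005,0,0,0]]' | egrep 'time|pos|ft'; done
```

```text
time: 20.15
tcp_pos: [0.4718, -0.2558, 0.0971]
ft_force: [2.2, 0.2, -3.7]
time: 20.4
tcp_pos: [0.4718, -0.2558, 0.0981]
ft_force: [2.1, 0.4, -4.0]
```

```bash
for i in 1 2; do python3 -m handwheel '[[0,0,-0.0005,0,0,0],[0,0,-0.0005,0,0,0]]' | egrep 'time|pos|ft'; done
```

```text
time: 20.65
tcp_pos: [0.4718, -0.2559, 0.0991]
ft_force: [2.7, 0.0, -3.3]
time: 20.9
tcp_pos: [0.4718, -0.2559, 0.1001]
ft_force: [1.6, -0.1, -3.7]
```

```bash
for i in 1 2 3; do python3 -m handwheel '[[0,0,-0.0007,0,0,0],[0,0,-0.0008,0,0,0]]' | egrep 'time|pos|ft'; done
```

```text
time: 21.15
tcp_pos: [0.4718, -0.2559, 0.1017]
ft_force: [0.7, 0.3, -5.0]
time: 21.4
tcp_pos: [0.4718, -0.2559, 0.1032]
ft_force: [2.3, -0.5, -3.9]
time: 21.65
tcp_pos: [0.4718, -0.2559, 0.1047]
ft_force: [1.9, 0.4, -4.3]
```

Force stays at about 4 N over 16 mm of rise, more than the play and spring could give. The right clip is weak too, so I'll pull this card out.

```bash
python3 -m handwheel '[[0,0,-0.002,0,0,0],[0,0,-0.003,0,0,0],[0,0,-0.003,0,0,0],[0,0,-0.003,0,0,0]]' | egrep 'time|pos|ft|finger|width';  python3 -m handwheel '[[0,0,-0.004,0,0,0],[0,0,-0.004,0,0,0],[0,0,-0.004,0,0,0],[0,0,-0.004,0,0,0],[0,0,-0.004,0,0,0],[0,0,-0.004,0,0,0],[0,0,-0.004,0,0,0],[0,0,-0.004,0,0,0]]' | egrep 'time|pos|ft|finger|width'
```

```text
time: 22.15
tcp_pos: [0.4717, -0.2559, 0.1158]
ft_force: [0.9, 0.2, -3.4]
gripper_width: 0.0093
finger_force: 30.0
time: 23.15
tcp_pos: [0.4718, -0.2559, 0.1479]
ft_force: [-0.8, 0.8, -0.7]
gripper_width: 0.0093
finger_force: 30.0
```

```bash
python3 -m handwheel '[[0,0,-0.03,0,0,0],[0,0,-0.03,0,0,0.17],[0,0,0,0,0,0.17],[0,0,0,0,0,0.17],[0,0,0,0,0,0.17],[0,0,0,0,0,0.17],[0,0,0,0,0,0.17],[0,0,0,0,0,0.17]]' | egrep 'time|pos|ft|finger|width|rot';  python3 -m handwheel '[[0,0,0,0,0,0.17],[0,0,0,0,0,0.163],[-0.003,-0.0445,0,0,0,0],[-0.003,-0.0445,0,0,0,0],[-0.003,-0.0445,0,0.165,0,0],[0,-0.0419,0.0144,0.165,0,0],[0,0,0,0,0,0],[0,0,0,0,0,0]]' | egrep 'time|pos|ft|finger|width|rot'
python3 - <<'E'
from station import viewer
import cv2
c=viewer.capture('scene')
cv2.imwrite('pics/s5.png',cv2.resize(c['pixels'][110:260,200:400,::-1],(800,600),interpolation=cv2.INTER_CUBIC))
E
```

```text
time: 24.15
tcp_pos: [0.4718, -0.2559, 0.2078]
ee_rot: [[0.946, 0.324, -0.0], [0.324, -0.946, 0.0], [0.0, -0.0, -1.0]]
ft_force: [1.1, -0.8, -1.6]
gripper_width: 0.01
finger_force: 30.0
time: 25.15
tcp_pos: [0.4624, -0.08, 0.2005]
ee_rot: [[1.0, 0.002, -0.001], [0.003, -0.947, 0.32], [0.0, -0.32, -0.947]]
ft_force: [-0.3, -0.2, -0.9]
gripper_width: 0.0097
finger_force: 30.0
```

```bash
python3 -m handwheel '[[0,0.0123,0.0366,0,0,0],[0,0.0123,0.0366,0,0,0],[0,0.0110,0.0366,0,0,0],[0,0,0,0,0,0]]' | egrep 'time|pos|ft'; for i in 1 2 3 4; do python3 -m handwheel '[[0,0.0008,0.0024,0,0,0],[0,0,0,0,0,0]]' | egrep 'pos|ft'; done
```

```text
time: 25.7
tcp_pos: [0.4608, -0.0766, 0.0834]
ft_force: [-0.2, 0.9, -0.1]
tcp_pos: [0.4634, -0.0773, 0.0839]
ft_force: [-0.5, 0.6, -0.3]
tcp_pos: [0.4625, -0.077, 0.0801]
ft_force: [-0.4, 0.1, -1.1]
tcp_pos: [0.4622, -0.0767, 0.0771]
ft_force: [0.3, -0.4, -1.4]
tcp_pos: [0.4622, -0.0767, 0.0745]
ft_force: [-1.0, 0.3, -1.6]
```

```bash
for i in 1 2 3 4; do python3 -m handwheel '[[0,0.0003,0.001,0,0,0],[0,0,0,0,0,0]]' | egrep 'pos|ft'; done
```

```text
tcp_pos: [0.4623, -0.0767, 0.0737]
ft_force: [-0.0, 0.6, -0.3]
tcp_pos: [0.4623, -0.0767, 0.0726]
ft_force: [-0.5, 0.3, -1.3]
tcp_pos: [0.4623, -0.0766, 0.0716]
ft_force: [0.8, -0.1, -0.1]
tcp_pos: [0.4623, -0.0766, 0.0705]
ft_force: [-0.0, -1.7, 0.2]
```

```bash
for i in 1 2; do python3 -m handwheel '[[0,0.0002,0.0007,0,0,0],[0,0,0,0,0,0]]' | egrep 'pos|ft'; done
```

```text
tcp_pos: [0.4623, -0.0765, 0.0698]
ft_force: [0.2, 0.6, -1.1]
tcp_pos: [0.4623, -0.0765, 0.0691]
ft_force: [0.4, -0.4, -0.0]
```

```bash
for i in 1 2 3; do python3 -m handwheel '[[0,0.0003,0.0009,0,0,0],[0,0,0,0,0,0]]' | egrep 'pos|ft'; done
```

```text
tcp_pos: [0.4623, -0.0765, 0.0681]
ft_force: [0.7, 0.7, -0.9]
tcp_pos: [0.4623, -0.0765, 0.0672]
ft_force: [0.4, -0.2, -0.5]
tcp_pos: [0.4623, -0.0765, 0.0662]
ft_force: [-0.4, -0.7, -0.2]
```

```bash
for i in 1 2 3; do python3 -m handwheel '[[0,0.0003,0.0009,0,0,0],[0,0,0,0,0,0]]' | egrep 'time|pos|ft|fing|wid'; done
```

```text
time: 29.2
tcp_pos: [0.4623, -0.0765, 0.0653]
ft_force: [0.1, 0.7, -0.0]
gripper_width: 0.0098
finger_force: 30.0
time: 29.45
tcp_pos: [0.4623, -0.0765, 0.0643]
ft_force: [0.5, 0.4, -0.5]
gripper_width: 0.0097
finger_force: 30.0
time: 29.7
tcp_pos: [0.4624, -0.0765, 0.0635]
ft_force: [-0.2, -0.4, 0.4]
gripper_width: 0.0096
finger_force: 30.0
```

```bash
python3 -m handwheel '[[0,0,0,0,0,0],[0,0,0,0,0,0],[0,0,0,0,0,0],[0,0,0,0,0,0]]' 161 | egrep 'pos|ft|width'; python3 -m handwheel '[[0,0,-0.01,0,0,0],[0,0,-0.02,0,0,0],[0,0,-0.04,0,0,0],[0,0,-0.05,-0.16,0,0],[0,0,-0.03,-0.16,0,0],[0,0.05,0,0,0,0],[0,0.05,0,0,0,0],[0,0.05,0,0,0,0]]' | egrep 'time|pos|ft|width'
python3 - <<'E'
from station import viewer
import cv2,numpy as np
c=viewer.capture('scene')['pixels'][:,:,::-1];d=viewer.capture('side')['pixels'][:,:,::-1]
r=lambda x,s:cv2.resize(x,s,interpolation=cv2.INTER_CUBIC)
cv2.imwrite('pics/s6.png',np.vstack([r(c[120:260,150:400],(800,448)),np.hstack([r(c[180:240,250:320],(177,152)),r(d[140:290,120:420],(304,152)),r(d[180:250,235:300],(319,152))])]))
E
```

```text
tcp_pos: [0.4623, -0.0765, 0.0634]
ft_force: [-0.0, -0.2, -0.1]
gripper_width: 0.0311
time: 31.2
tcp_pos: [0.4628, -0.272, 0.2062]
ft_force: [0.4, 0.3, 0.5]
gripper_width: 0.0321
```

View pics/s6.png

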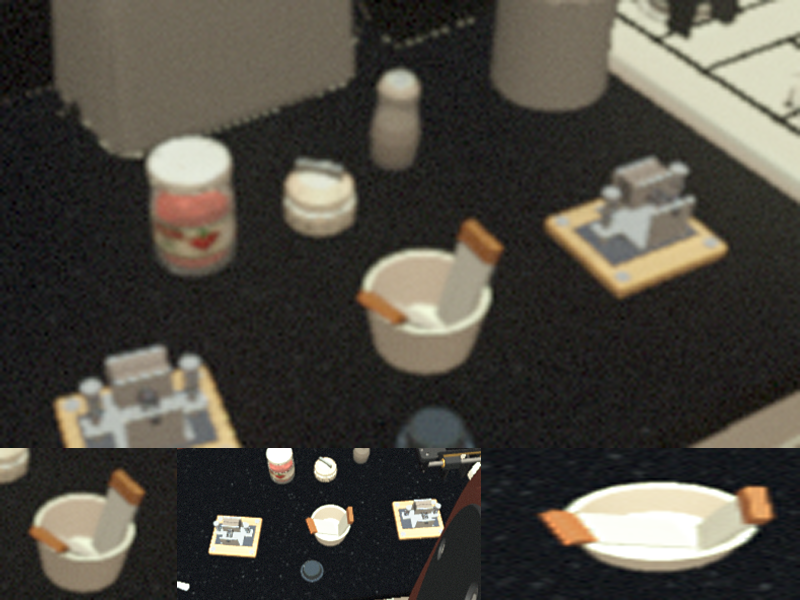

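The last picture shows both cards in the pot, with bars at (380,305) and (482,240). Both clips are empty, the bystanders are in place and the gripper is clear.

```bash
python3 -c "
from station import arm
print(arm.hand_in())"
```

```text
the job is handed in; nothing more can be done
None
```

Both clips were weak, the left sliding at about 6.4 N and the right at about 4 N, so both cards now stand in the white pot leaning on its rim (the left one about 55° off upright); nothing else was moved, and the job is handed in after about 31 s, with no verdict returned.

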